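# Clamp the print board at the set force

## Task

Push the loose plywood print board gently along its guides until it is fully home against the stop at the far end of the pallet clamp. Then turn the black knob clockwise to screw the clamp down on it until the red tab pops out, and stop there: do not overtighten it, leave it clamped, and let go. Leave the ink tubs alone.

Things in the scene. Friction and masses are not known exactly. Their poses are not given: they have to be found in the camera images.
- clamp: Pallet clamp fixed to the bench. Origin on the bench straight below the screw axis; x points along the guides to the stop (away from the robot), z up. Aluminium bed from x = -170 to +55, y = -90 to +90 mm, top 12 mm above the bench. Steel guide rails at y = +-62 to +-72 mm, from x = -145 to +30, tops at 22 mm. A white pressure head (x = -20 to +66, top at 74 mm or lower) hangs under the bridge.
- stop_face (a point): Middle of the near face of the dark steel stop bar across the far end of the bed, 30 mm beyond the screw axis, 19 mm above the bench (bar 144 mm wide, top at 26 mm). Axes as the clamp's.
- bridge_top (a point): Centre of the top of the blue bridge over the guides, on the screw axis, 100 mm above the bench. Bridge 32 mm wide (x), 176 mm long (y), its posts at y = +-74 to +-88 mm. Axes as the clamp's.
- board_mid (a point): Centre (half-way up) of the loose plywood board, 130 (x) x 120 (y) x 18 mm, about 0.35 kg, on the bed between the rails, 2 mm free each side. Axes as the clamp's. It starts 30 to 55 mm short of the stop; home, its centre is at x = -35, z = +21 mm from the clamp's origin. Push on its near edge (65 mm from its centre): sliding takes 1 to 5 N, 40 N is too rough.
- knob_grip (a point): Black bar knob on the bridge, 60 mm long (x), 14 thick (y), 28 high. Point on the vertical screw axis, 128 mm above the bench, 12 mm below the bar's top, 16 above its underside. Height stays. Clockwise from above lowers the pad 2 mm/rad: about 0.16 N m until it meets the board after 1 to 2.4 rad (start not known), then rising to about 0.27 when the tab pops, 1 to 2 rad later. It holds where left.
- pad: Black rubber pressure pad, 36 (x) x 60 (y) x 10 mm, sprung (20 N/mm) under the white pressure head, on the screw axis. Origin at the centre of its underside, 2 to 5 mm above the board's top at the start. The set force on the board is 50 N; 75 N or more is overtightened, about 0.6 rad of knob past the tab's pop.
- tab (a joint): Red indicator tab, 34 mm wide and 10 mm thick, in the far (+x) end of the white pressure head: 0 m when in (flush), jumps to 0.018 m out towards +x when the clamping force reaches the set 50 N, and then stays out.
- tab_end (a point): Middle of the upper edge of the red tab's outer end, 66 mm from the screw axis along the clamp's x when in, 84 mm when out; x axis points the way the tab comes out.
- pink_mid (a point): Centre (half-way up) of a closed pink ink tub with a white lid, 84 mm across, 115 mm tall, 0.6 kg, standing on the bench beside the clamp; a bystander.
- orange_mid (a point): Centre (half-way up) of a closed orange ink tub with a white lid, 84 mm across, 115 mm tall, 0.6 kg, standing on the bench beside the clamp; a bystander.
- blue_mid (a point): Centre (half-way up) of a closed blue ink tub with a white lid, 84 mm across, 115 mm tall, 0.6 kg, standing on the bench beside the clamp; a bystander.
There are look-alikes about, which are no part of the job. Of the things that look like the part that bears board_mid, the smallest one is meant.

How it is judged (in metres and radians):
On the way, in this order (a step that is already met when the one before it is completed fails the run):
1. the board is fully home against the stop (within 2.5 mm), flat on the bed, while the clamp is still open (x of board_mid in the frame of clamp above -0.0375 m and z of board_mid in the frame of clamp below 0.027 m and contact force between pad and board below 3 N), for 0.2 s.
2. the red tab has popped out, with the board home (x of board_mid in the frame of clamp above -0.0375 m and z of board_mid in the frame of clamp below 0.027 m and value of joint tab above 0.01 m), for 0.2 s.
At the end, for the whole second after the job is handed in: The board is within 2.5 mm of the stop and flat on the bed, the red tab is out (more than 10 mm), and the pad presses the board with 38 to 75 N (all of step 2 and contact force between pad and board between 38 and 75 N); the robot touches nothing.
It fails at once if the clamp is overtightened (75 N or more on the board) (contact force between pad and board above 75 N).
It fails at once if the board is pushed with more than 40 N (contact force between the fingers and board above 40 N).
It fails at once if the pink ink tub is moved more than 15 mm or tipped (distance of pink_mid from where it was at the start of the episode above 0.015 m or angle between pink_mid's own z axis and vertical above 0.3 rad).
It fails at once if the orange ink tub is moved more than 15 mm or tipped (distance of orange_mid from where it was at the start of the episode above 0.015 m or angle between orange_mid's own z axis and vertical above 0.3 rad).
It fails at once if the blue ink tub is moved more than 15 mm or tipped (distance of blue_mid from where it was at the start of the episode above 0.015 m or angle between blue_mid's own z axis and vertical above 0.3 rad).
It also fails if it takes over 72 s, if anything falls off the work surface, if the arm or the gripper's body presses on something with over 40 N, if the wrist force passes 120 N, or if a joint passes its speed limit or range.

## Robot

A 7-joint arm with a two-finger parallel gripper is mounted at the origin on the work surface. World frame = base frame: x ahead of the robot, y to its left, z up, the work surface at z = 0. Lengths are in mm, angles in degrees, forces in N, time in s.
With the tool pointing down it reaches from about 425 to 950 mm from the base axis. Payload 16.7 kg.
Tool frame: the origin (TCP) lies at the very end of the fingers, on their centre line; the grasp point (between the pads) lies 19 mm behind it; z points along the fingers, y is the line along which they close (so a half turn about z gives the same grasp; the last joint's range is limited). The gripper opens to 94 mm and grips with 3 to 60 N. Pads are 16 mm wide; open, the fingers measure 119 mm over their backs; the gripper's body (75 mm by 177 mm) begins 78 mm behind the grasp point.
Start: joints at [66.549, 24.414, 4.234, 92.017, -1.954, 63.644, -3.845], TCP at [173.369, -652.317, 205.467] pointing down, gripper open.
Joint ranges: [-163.25, 163.25], [-28.42, 122.38], [-70.27, 78.77], [12.13, 141.07], [-58.53, 238.53], [9.26, 117.41], [-156.51, 156.51]. Speed limits (degrees/s): [108.29, 108.29, 136.94, 136.94, 172.46, 172.46, 172.46].

## Interface

Orientations are given as a 3x3 rotation matrix whose columns are the frame's x, y, z axes.
In Python, from station import manip, cams, close_job gives the robot as it stands. The module is installed in compiled form; this text tells all that it offers.
- The arm moves only by the tool send_rows, never from a script. Its argument "moves" is one flat list of numbers, 4 for each row, row after row: the shift along the tool's x, y, z in mm, then the turn about the tool's z in rad. A call has 1 to 10 rows; each row shifts and turns the commanded pose from where the row before left it, along the tool's axes as they then stand; what a row does not reach is not made up. A row lasts 1/12 s, in which the tool goes at most 41.7 mm and 7.16 degrees, less where a joint would pass 70% of its speed; a pose out of reach is approached as far as the arm can. A call is refused whole if a number of a shift passes 41.7 or a number of a turn 0.125, either way. A call with a gripper value outside its range is refused whole. "claw" is the opening, from -1 (shut) to 1 (fully open), set as the call begins (left out, the last holds). The fingers move at their own pace and stop on an object; "grip_force" is the grip in N (left out, the last holds). Time passes only in rows, so rows that do not move let the fingers close. It gives the time, the measured TCP pose, the force, the opening and the grip force at its end, in the units of the state.
- manip.get_obs(): the state, without advancing time (a new reading comes with each control period).
- cams.get_image(name): name is "scene" or "side" or "wrist"; returns a dict with "frame" (400x640x3 uint8, blue, green, red), "fx", "fy", "cx", "cy" (pixels), "R" (3x3) and "t" (3): a world point X has camera coordinates R X + t; the wrist camera has in their place "mount" (4x4, takes a point from camera to tool coordinates, whose origin is the TCP and whose axes are the flange's). Camera axes: x right, y down, z forward; pixel columns grow to the right and rows downward; lengths in mm; the calibration is good to about 2 mm. The wrist camera is an equidistant fisheye: a pixel r from the principal point sees the ray r / f radians off the axis. A picture is of the moment at which its call begins: read the wrist's pose just before it. There is no depth.
- close_job(): hands the job in; it is judged then, once.
The state is a dict: "clock": time; "joint_pos": joint angles; "joint_vel": joint speeds; "joint_efforts": joint torques, N m; "eef_pos": TCP position; "orientation": TCP orientation; "wrist_force": force on the tool from outside, world axes, zero at the start; "wrist_torque": the same for the moment, N m; "finger_gap": finger opening in mm; "gripper_force": force on a finger pad.
Only numpy, scipy, OpenCV 4.12 (cv2) and the standard library are available. Lean on these libraries where they do the work, as an engineer would, in place of code of your own. Each camera call takes 0.05 s, during which the arm holds its last target. There are 200 camera calls.

## Working session

There is one attempt and no reset: what is moved stays moved. The work goes in short steps, Python scripts to look and compute and a tool call to move; the robot and the scene stay as the last step left them, time stands still between calls to the robot, and variables do not carry over. Pictures are saved under pics/ and viewed, at most 10 in all, crops included, and the job is handed in when it is done.

Besides the shell and the picture viewer there is one more tool, called after ">>>" as a command line: name --argument value ..., lists and objects as JSON in quotes. send_rows: Moves the arm, as the interface text tells. Its arguments: {"type":"object","properties":{"moves":{"type":"array"},"claw":{"type":"number"},"grip_force":{"type":"number"}},"required":["moves"]}

```bash
mkdir -p pics; python3 - <<'E'
from station import manip,cams
import cv2,numpy as np
for n in ("scene","side"):
    d=cams.get_image(n); cv2.imwrite(f"pics/{n}0.png",d["frame"])
    np.savez(f"{n}.npz",**d)
    print(n,d["fx"],d["cx"],d["cy"],np.round(d["R"],3).tolist(),np.round(d["t"]), -d["R"].T@d["t"])
o=manip.get_obs();print(o["clock"],o["eef_pos"],np.round(o["orientation"],3).tolist(),o["wrist_force"],o["finger_gap"])
E
```

```text
scene 436.2303320431235 312.4067538326763 200.61198178753918 [[0.753, 0.658, 0.009], [0.495, -0.557, -0.667], [-0.434, 0.506, -0.745]] [-411. -211. 1389.] [1016.33401851 -550.00216426  898.54242161]
side 456.68286805569466 328.62162363351405 192.30854939883793 [[-0.815, -0.58, -0.001], [-0.434, 0.611, -0.662], [0.385, -0.539, -0.75]] [ 445.  282. 1063.] [ 76.42856119 658.89318782 983.52513326]
0.1 [ 173.24422967 -651.98347762  204.84725546] [[0.966, 0.257, -0.0], [0.257, -0.966, 0.001], [-0.0, -0.001, -1.0]] [ 0.40399943  1.22120638 -0.38493452] 93.7137236349374
```

View pics/scene0.png

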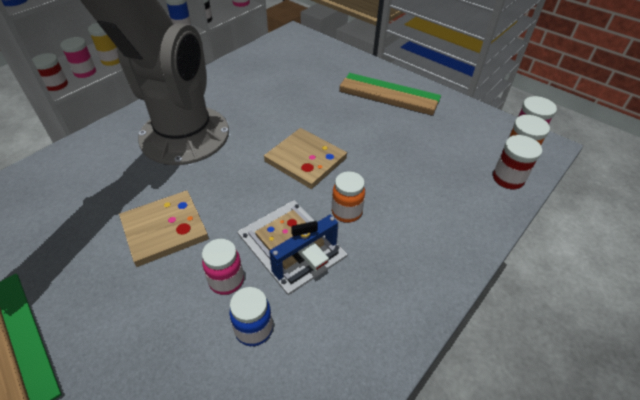

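View pics/side0.png

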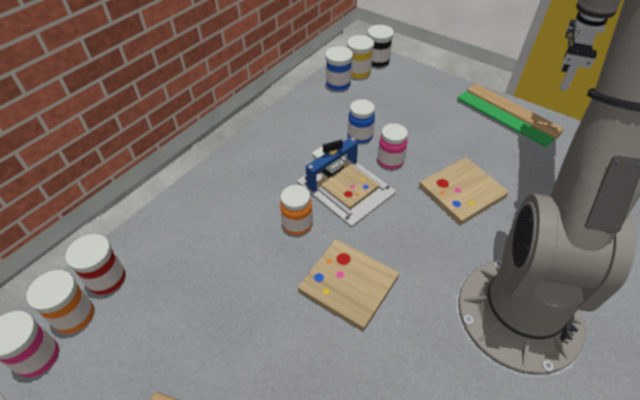

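The scene view shows three plywood look-alikes: large boards at (163,227) and (306,157), and a small one inside the clamp at (285,230). The smallest, in the clamp, is the one meant. In the side view the clamp is at about (345,180). The tubs next to it in the scene view are pink (222,265), blue (250,315) and orange (348,197). Next I'll take one close crop of both views.

```bash
python3 - <<'E'
import cv2,numpy as np
a=np.load("scene.npz")["frame"][190:300,230:360];b=np.load("side.npz")["frame"][125:235,275:405]
f=lambda i:cv2.resize(i,None,fx=5,fy=5,interpolation=cv2.INTER_CUBIC)
cv2.imwrite("pics/crop0.png",cv2.resize(np.hstack([f(a),f(b)]),(800,338)) if 0 else np.vstack([cv2.resize(a,(640,300),interpolation=2)[:, :],cv2.resize(b,(640,300),interpolation=2)]) if 0 else cv2.resize(np.vstack([np.hstack([a,b])]),(780,330),interpolation=cv2.INTER_CUBIC))
E
```

```text
(no output)
```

View pics/crop0.png

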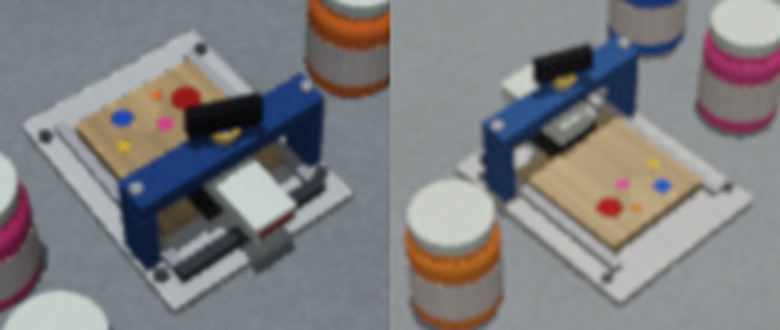

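The close crop confirms it: small board with dots inside the clamp, under the blue bridge. Now to cast rays.

```bash
cat > h.py <<'E'
import numpy as np
def ray(d,u,v):
    return d["R"].T@np.array([(u-d["cx"])/d["fx"],(v-d["cy"])/d["fy"],1]), -d["R"].T@d["t"]
def onz(d,u,v,z):
    r,c=ray(d,u,v); return c+r*(z-c[2])/r[2]
E
python3 - <<'E'
from h import *
S=dict(np.load("scene.npz"));D=dict(np.load("side.npz"))
s=lambda x,y,z:onz(S,230+x/3,190+y/3,z)[:2].round(1)
d=lambda x,y,z:onz(D,275+(x-390)/3,125+y/3,z)[:2].round(1)
print("bed",[s(*p,12) for p in((195,32),(25,125),(177,310),(350,192))],[d(*p,12) for p in((625,300),(750,197),(460,165))])
print("bolts",s(136,188,100),s(308,86,100),d(497,126,100),d(624,44,100))
print("knob top",s(224,104,140),d(563,57,140))
print("board",[s(*p,30) for p in((78,128),(175,62))],[d(*p,30) for p in((615,245),(700,183))])
for n,p in dict(pink=(220,248),blue=(249,301),orange=(349,181)).items(): print(n,onz(S,*p,115)[:2].round())
E
```

```text
bed [array([464.9,  20.3]), array([ 428.8, -154.1]), array([ 647.7, -198. ]), array([679.2, -24.6])] [array([453.6,  17.1]), array([ 424.5, -154.1]), array([674.3, -27.4])]
bolts [ 592.  -178.9] [625.2 -19.1] [622.6 -22.7] [ 589.7 -181.2]
knob top [ 609.1 -100.4] [601.9 -96.6]
board [array([ 476.1, -135. ]), array([486.9, -28.6])] [array([488.3, -17.9]), array([ 465.1, -127.1])]
pink [ 501. -257.]
blue [ 643. -304.]
orange [585.  93.]
```

>>> send_rows --moves '[32,-22,0,0,32,-22,0,0,32,-22,0,0,32,-22,0,0,32,-22,0,0,32,-22,0,0,32,-22,0,0,32,-22,0,0,32,-22,0,0,32,-22,0,0]' --claw -1 --grip_force 20

```text
clock: 0.93
eef_pos: [426.9, -355.8, 205.4]
orientation: [[0.966, 0.257, -0.0], [0.257, -0.966, 0.0], [-0.0, -0.0, -1.0]]
wrist_force: [1.6, -0.4, -0.5]
finger_gap: 31.0
gripper_force: 0.0
```

>>> send_rows --moves '[32,-22,0,0,32,-22,0,0,0,0,0,0.1165,0,0,0,0.1165,0,0,0,0.1165,0,0,0,0.1165,0,0,0,0]'

```text
clock: 1.52
eef_pos: [476.5, -298.4, 205.2]
orientation: [[0.978, -0.211, -0.001], [-0.211, -0.978, 0.0], [-0.001, -0.0, -1.0]]
wrist_force: [0.5, -0.3, 1.3]
finger_gap: 0.5
gripper_force: 0.0
```

>>> send_rows --moves '[-11.4,-31.3,0,0,-11.4,-31.3,0,0,-11.4,-31.3,0,0,-11.4,-31.3,0,0,-11.4,-31.3,0,0,-11.4,-31.3,0,0,-11.4,-31.3,0,0,0,0,0,0,0,0,0,0]'

```text
clock: 2.27
eef_pos: [443.3, -66.4, 205.6]
orientation: [[0.98, -0.198, 0.0], [-0.198, -0.98, -0.0], [0.0, 0.0, -1.0]]
wrist_force: [-0.4, -0.7, 1.0]
finger_gap: 0.3
gripper_force: 0.0
```

```bash
python3 - <<'E'
from station import manip,cams
import cv2,numpy as np
o=manip.get_obs();d=cams.get_image("wrist"); cv2.imwrite("pics/w1.png",d["frame"])
np.savez("w1.npz",p=o["eef_pos"],O=o["orientation"],**d)
print(o["clock"],o["eef_pos"],np.round(o["joint_pos"],1),d["fx"],d["cx"],d["cy"],np.round(d["mount"],3).tolist())
E
```

```text
2.2667 [443.28973174 -66.39557111 205.64471829] [  14.5    3.7  -14.8  119.     1.1   57.4 -102.2] 309.70691628693146 318.91296124575234 197.84882906257747 [[0.001, -0.965, -0.262, 76.328], [1.0, 0.001, 0.0, -0.031], [-0.0, -0.262, 0.965, -179.959], [0.0, 0.0, 0.0, 1.0]]
```

View pics/w1.png

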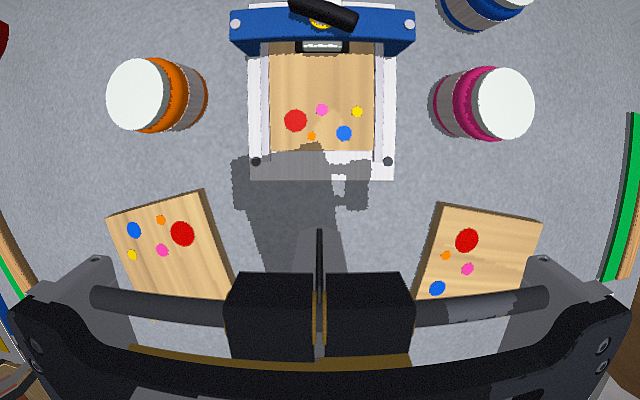

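The wrist view shows bridge bolts at (235,24) and (410,24), bed near corners at (250,180) and (394,180), the board's near edge at row ~151, and the knob bar running obliquely from (290,3) to (357,24).

```bash
cat >> h.py <<'E'
def wz(w,u,v,z):
    x,y=(u-w["cx"])/w["fx"],(v-w["cy"])/w["fy"]; th=np.hypot(x,y)
    r=np.array([x*np.sin(th)/th,y*np.sin(th)/th,np.cos(th)])
    M=w["mount"];r=w["O"]@(M[:3,:3]@r);c=w["p"]+w["O"]@M[:3,3]
    return c+r*(z-c[2])/r[2]
E
python3 - <<'E'
from h import *
import cv2
w=dict(np.load("w1.npz"))
f=lambda u,v,z:wz(w,u,v,z)[:2].round(1)
print("bolts",f(235,24,100),f(410,24,100),"bed",f(250,180,12),f(394,180,12),"board",f(271,151,30),f(374,151,30),"knob",f(293,5,140),f(357,22,140))
print("pink",f(505,103,115),"or",f(137,95,115),"tip",f(319,232,205))
E
```

```text
bolts [623.1 -22.4] [ 591.4 -183.7] bed [458.3  18.5] [ 422.8 -158.6] board [489.6 -19.1] [ 466.1 -136.4] knob [612.4 -79.5] [ 588.  -126.3]
pink [ 504.3 -264.2] or [582.1  85.6] tip [448.3 -67.5]
```

>>> send_rows --moves '[0,2,37,0,0,0,37,0,0,0,37,0,0,0,37,0,0,0,30,0,0,0,8,0,0,0,0,0]'

```text
clock: 2.9
eef_pos: [441.6, -70.4, 17.8]
orientation: [[0.979, -0.205, -0.004], [-0.205, -0.979, 0.0], [-0.004, 0.001, -1.0]]
wrist_force: [-0.1, 0.6, 0.5]
finger_gap: 0.2
gripper_force: 0.0
```

>>> send_rows --moves '[5,0,0,0,5,0,0,0,4,0,0,0,4,0,0,0,3,0,0,0,3,0,0,0,3,0,0,0,3,0,0,0]'

```text
clock: 3.57
eef_pos: [472.1, -75.8, 19.5]
orientation: [[0.979, -0.205, -0.001], [-0.205, -0.979, 0.0], [-0.001, 0.0, -1.0]]
wrist_force: [-4.1, -1.2, 2.5]
finger_gap: 0.5
gripper_force: 1.9
```

>>> send_rows --moves '[2.5,0,0,0,2.5,0,0,0,2.5,0,0,0,2.5,0,0,0,2.5,0,0,0,2.5,0,0,0,2.5,0,0,0,2.5,0,0,0]'

```text
clock: 4.23
eef_pos: [492.3, -80.0, 19.5]
orientation: [[0.979, -0.205, 0.0], [-0.205, -0.979, 0.0], [0.0, -0.0, -1.0]]
wrist_force: [-1.9, 0.5, -1.3]
finger_gap: 0.6
gripper_force: 0.8
```

>>> send_rows --moves '[1,0,0,0,1,0,0,0,1,0,0,0,1,0,0,0,1,0,0,0,1,0,0,0]'

```text
clock: 4.73
eef_pos: [498.0, -81.2, 19.5]
orientation: [[0.979, -0.205, 0.0], [-0.205, -0.979, 0.0], [0.0, -0.0, -1.0]]
wrist_force: [-1.3, 0.6, -1.5]
finger_gap: 0.4
gripper_force: 1.0
```

>>> send_rows --moves '[0.7,0,0,0,0.7,0,0,0,0.6,0,0,0,0,0,0,0]'

```text
clock: 5.07
eef_pos: [498.9, -81.4, 19.4]
orientation: [[0.979, -0.205, -0.002], [-0.205, -0.979, 0.0], [-0.002, 0.0, -1.0]]
wrist_force: [-8.3, 3.7, 6.2]
finger_gap: 0.3
gripper_force: 3.8
```

>>> send_rows --moves '[0.5,0,0,0,0.5,0,0,0,0,0,0,0]'

```text
clock: 5.32
eef_pos: [499.0, -81.5, 19.3]
orientation: [[0.979, -0.205, -0.003], [-0.205, -0.979, 0.0], [-0.003, 0.001, -1.0]]
wrist_force: [-11.9, 2.9, 9.3]
finger_gap: 0.4
gripper_force: 6.2
```

>>> send_rows --moves '[0.5,0,0,0,0.5,0,0,0,0,0,0,0]'

```text
clock: 5.57
eef_pos: [499.0, -81.6, 19.1]
orientation: [[0.979, -0.205, -0.005], [-0.205, -0.979, 0.0], [-0.005, 0.001, -1.0]]
wrist_force: [-15.7, 4.2, 13.0]
finger_gap: 0.3
gripper_force: 8.5
```

The force is rising with no more motion, so the board is home. Backing off and lifting.

>>> send_rows --moves '[-5,0,0,0,-15,0,0,0,0,0,-30,0,0,0,-40,0,0,0,-40,0,0,0,-40,0,0,0,-40,0,0,0,-40,0,0,0,0,0]'

```text
clock: 6.32
eef_pos: [485.7, -78.1, 257.3]
orientation: [[0.979, -0.205, 0.011], [-0.205, -0.979, -0.001], [0.011, -0.001, -1.0]]
wrist_force: [0.5, -0.4, 0.5]
finger_gap: 0.3
gripper_force: 0.0
```

>>> send_rows --moves '[8,0,0,0,0,0,0,0,0,0,0,0]' --claw 0.2

```text
clock: 6.57
eef_pos: [489.9, -79.6, 248.3]
orientation: [[0.979, -0.205, -0.002], [-0.205, -0.979, 0.0], [-0.002, -0.0, -1.0]]
wrist_force: [-0.3, -0.1, -0.6]
finger_gap: 17.3
gripper_force: 0.0
```

```bash
python3 - <<'E'
from station import manip,cams
import cv2,numpy as np
o=manip.get_obs();d=cams.get_image("wrist"); 
np.savez("w2.npz",p=o["eef_pos"],O=o["orientation"],**d)
s=cams.get_image("scene");np.savez("s2.npz",**s)
print(o["clock"],o["eef_pos"],np.round(o["joint_pos"],1),o["wrist_force"])
f=s["frame"][200:290,230:360]
cv2.imwrite("pics/w2.png",np.vstack([cv2.resize(d["frame"][0:170,180:460],(560,340)),cv2.resize(f,(364,252),interpolation=2) if 0 else cv2.copyMakeBorder(cv2.resize(f,(364,252),interpolation=2),0,0,0,196,0)]))
E
```

```text
6.5667 [489.89978204 -79.59350813 248.30129162] [  15.4    6.1  -14.6  110.6    1.7   63.5 -101.7] [-0.26117411 -0.1034586  -0.59308957]
```

View pics/w2.png

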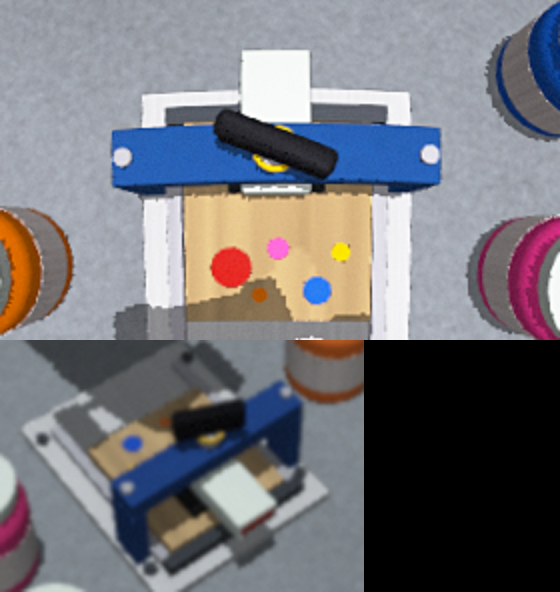

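Wrist and scene views: the board is against the stop, the tab is in, and the knob bar is about 70° off the clamp's x (its ends at (220,125) and (333,163) in the 2x crop).

```bash
python3 - <<'E'
from h import *
import cv2
w=dict(np.load("w2.npz")); f=w["frame"]
m=(f.max(2)<60).astype(np.uint8); m[:50]=0;m[92:]=0;m[:,:280]=0;m[:,352:]=0
n,l,s,c=cv2.connectedComponentsWithStats(m); k=1+np.argmax(s[1:,4])
r=cv2.minAreaRect(np.argwhere(l==k)[:,::-1].astype(np.float32)); b=cv2.boxPoints(r)
print(s[k],r,b.round(1))
P=np.array([wz(w,u,v,134)[:2] for u,v in b]);print(P.round(1),P.mean(0))
L=[P[i]-P[(i+1)%4] for i in range(4)];L=max(L,key=np.linalg.norm);print(np.linalg.norm(L),np.degrees(np.arctan2(L[1],L[0])))
f=lambda u,v,z:wz(w,180+u/2,v/2,z)[:2]
a,b=f(122,157,100),f(430,154,100);print(a,b,(a+b)/2)
E
```

```text
[287  55  62  35 981] ((316.9589538574219, 71.21832275390625), (63.5419921875, 17.44523811340332), 20.955778121948242) [[284.2  68. ]
 [290.4  51.7]
 [349.7  74.4]
 [343.5  90.7]]
[[ 616.2  -72.7]
 [ 630.5  -81.7]
 [ 597.4 -131.5]
 [ 583.2 -122.6]] [ 606.83455801 -102.12346251]
59.844736756936605 56.43415917534559
[622.59096519 -22.73325787] [ 590.72919976 -183.15397905] [ 606.66008248 -102.94361846]
```

>>> send_rows --moves '[40,-1,0,0,40,-1,0,0,39,0,0,0,0,0,0,-0.1203,0,0,0,-0.1203,0,0,0,-0.1203,0,0,0,-0.1203,0,0,0,-0.1203,0,0,0,-0.1203]' --claw 0.2

```text
clock: 7.42
eef_pos: [606.5, -101.8, 248.2]
orientation: [[0.867, 0.498, -0.002], [0.498, -0.867, 0.001], [-0.001, -0.001, -1.0]]
wrist_force: [0.1, 0.5, 0.3]
finger_gap: 56.4
gripper_force: 0.0
```

>>> send_rows --moves '[0,0,0,-0.1203,0,0,0,-0.1203,0,0,0,-0.1203,0,0,0,-0.1203,0,0,0,-0.1203,0,0,0,-0.1203,0,0,0,-0.1203,0,0,0,-0.1203,0,0,0,-0.1203,0,0,0,-0.1203]'

```text
clock: 8.25
eef_pos: [606.5, -101.8, 248.3]
orientation: [[-0.153, 0.988, -0.002], [0.988, 0.153, 0.001], [0.001, -0.002, -1.0]]
wrist_force: [-0.2, 0.3, -0.0]
finger_gap: 56.4
gripper_force: 0.0
```

>>> send_rows --moves '[0,0,0,-0.1203,0,0,0,-0.1203,0,0,0,-0.1203,0,0,0,-0.1203,0,0,0,-0.1203,0,0,0,-0.1203,0,0,0,-0.1203,0,0,0,-0.1203,0,0,0,-0.1203,0,0,0,-0.1203]'

```text
clock: 9.08
eef_pos: [606.5, -101.8, 248.4]
orientation: [[-0.977, 0.212, -0.002], [0.212, 0.977, 0.001], [0.002, 0.0, -1.0]]
wrist_force: [1.6, -0.0, 1.5]
finger_gap: 56.1
gripper_force: 0.0
```

>>> send_rows --moves '[0,0,0,-0.1203,0,0,0,-0.1203,0,0,0,-0.1203,0,0,0,-0.1203,0,0,0,-0.1203,0,0,0,-0.1203,0,0,0,-0.1203,0,0,0,-0.1203,0,0,0,-0.1203,0,0,0,-0.1203]'

```text
clock: 9.92
eef_pos: [606.6, -101.9, 248.5]
orientation: [[-0.549, -0.836, -0.001], [-0.836, 0.549, 0.001], [0.0, 0.002, -1.0]]
wrist_force: [-0.3, 0.3, 0.4]
finger_gap: 56.1
gripper_force: 0.0
```

```bash
python3 - <<'E'
from station import manip
import numpy as np
o=manip.get_obs();R=o["orientation"];print(o["eef_pos"],np.degrees(np.arctan2(R[1,0],R[0,0])),np.round(o["joint_pos"],1),o["finger_gap"])
E
```

```text
[ 606.55624677 -101.91135792  248.49124038] -123.32885918861903 [ 47.   27.  -58.8  94.5  24.   72.3 130.1] 56.05793570000436
```

>>> send_rows --moves '[0,0,36,0,0,0,36,0,0,0,36,0,0,0,20,0,0,0,10,0,0,0,0,0]'

```text
clock: 10.42
eef_pos: [605.5, -101.6, 109.0]
orientation: [[-0.554, -0.832, -0.004], [-0.832, 0.554, 0.002], [0.001, 0.004, -1.0]]
wrist_force: [-0.8, -0.6, 1.6]
finger_gap: 56.3
gripper_force: 0.0
```

>>> send_rows --moves '[0,0,0,0,0,0,0,0,0,0,0,0,0,0,0,0,0,0,0,0,0,0,0,0,0,0,0,0,0,0,0,0]' --claw -1 --grip_force 45

```text
clock: 11.08
eef_pos: [607.0, -102.0, 111.9]
orientation: [[-0.555, -0.832, 0.0], [-0.832, 0.555, -0.0], [-0.0, -0.0, -1.0]]
wrist_force: [-0.6, -0.7, 5.0]
finger_gap: 14.6
gripper_force: 45.0
```

>>> send_rows --moves '[0,0,0,0.1,0,0,0,0.1,0,0,0,0.1,0,0,0,0.1,0,0,0,0.1,0,0,0,0.1,0,0,0,0.1,0,0,0,0.1,0,0,0,0.1,0,0,0,0.1]'

```text
clock: 11.92
eef_pos: [607.3, -102.5, 111.9]
orientation: [[-1.0, 0.022, 0.001], [0.022, 1.0, -0.001], [-0.001, -0.001, -1.0]]
wrist_force: [0.5, -2.6, 3.5]
finger_gap: 14.7
gripper_force: 45.0
```

```bash
cat > look.py <<'E'
from station import manip,cams
import numpy as np,cv2
o=manip.get_obs();R=o["orientation"]
s=cams.get_image("scene");np.savez("s3.npz",**s)
f=s["frame"][215:300,280:360].astype(int)
red=(f[...,2]>90)&(f[...,2]>1.8*f[...,1])&(f[...,2]>1.8*f[...,0])
print(round(o["clock"],2),o["eef_pos"].round(1),"yaw",np.degrees(np.arctan2(R[1,0],R[0,0])).round(1),"tau",o["wrist_torque"].round(3),"F",o["wrist_force"].round(1),"j",np.round(o["joint_pos"],0),"red",red.sum(), (np.argwhere(red).mean(0)+[215,280]).round(1) if red.any() else "")
E
python3 look.py
```

```text
11.92 [ 607.3 -102.5  111.9] yaw 178.7 tau [-0.598 -0.286  0.158] F [ 0.5 -2.6  3.5] j [ 35.  30. -41. 103.  23.  56.  73.] red 43 [223.3 343.4]
```

```bash
sed -i 's/215:300,280:360/245:300,290:350/;s/\[215,280\]/[245,290]/' look.py; python3 look.py
```

```text
11.97 [ 607.3 -102.5  111.9] yaw 178.3 tau [-0.645 -0.434 -0.047] F [ 0.8 -2.2  1.2] j [ 34.  30. -41. 103.  23.  56.  72.] red 7 [265.1 321.6]
```

>>> send_rows --moves '[0,0,0,0.1,0,0,0,0.1,0,0,0,0.1,0,0,0,0.1,0,0,0,0.1,0,0,0,0.1,0,0,0,0.1,0,0,0,0.1]'

```text
clock: 12.68
eef_pos: [607.2, -102.8, 111.8]
orientation: [[-0.684, 0.73, 0.0], [0.73, 0.684, -0.001], [-0.001, -0.0, -1.0]]
wrist_force: [0.3, -4.2, 4.8]
finger_gap: 14.5
gripper_force: 45.1
```

```bash
python3 look.py
```

```text
12.68 [ 607.2 -102.8  111.8] yaw 133.1 tau [-1.312 -0.07   0.183] F [ 0.3 -4.2  4.8] j [ 27.  27. -31. 103.  17.  54.  32.] red 5 [265.8 320.8]
```

Tab is still in. From here I'll use 0.2 rad steps, checking after each.

>>> send_rows --moves '[0,0,0,0.05,0,0,0,0.05,0,0,0,0.05,0,0,0,0.05,0,0,0,0]'

```text
clock: 13.15
eef_pos: [607.0, -102.9, 111.8]
orientation: [[-0.526, 0.85, 0.0], [0.85, 0.526, -0.001], [-0.001, -0.0, -1.0]]
wrist_force: [-1.9, -5.1, 6.2]
finger_gap: 14.3
gripper_force: 45.0
```

```bash
python3 look.py
```

```text
13.15 [ 607.  -102.9  111.8] yaw 121.7 tau [-1.316  0.13   0.16 ] F [-1.9 -5.1  6.2] j [ 25.  27. -28. 103.  16.  54.  22.] red 3 [265. 322.]
```

>>> send_rows --moves '[0,0,0,0.05,0,0,0,0.05,0,0,0,0.05,0,0,0,0.05,0,0,0,0]'

```text
clock: 13.62
eef_pos: [607.0, -102.9, 111.8]
orientation: [[-0.347, 0.938, 0.0], [0.938, 0.347, -0.001], [-0.001, -0.0, -1.0]]
wrist_force: [-1.4, -5.8, 6.1]
finger_gap: 14.9
gripper_force: 45.0
```

```bash
python3 look.py
```

```text
13.62 [ 607.  -102.9  111.8] yaw 110.3 tau [-1.407  0.24   0.099] F [-1.4 -5.8  6.1] j [ 24.  27. -26. 103.  14.  53.  12.] red 5 [264.8 322.6]
```

>>> send_rows --moves '[0,0,0,0.05,0,0,0,0.05,0,0,0,0.05,0,0,0,0.05,0,0,0,0]'

```text
clock: 14.08
eef_pos: [606.9, -103.0, 111.8]
orientation: [[-0.153, 0.988, -0.0], [0.988, 0.153, -0.001], [-0.001, -0.0, -1.0]]
wrist_force: [-1.9, -5.4, 7.0]
finger_gap: 15.2
gripper_force: 45.0
```

```bash
python3 look.py; python3 -c "
import numpy as np,cv2
f=np.load('s3.npz')['frame'][170:300,230:390];cv2.imwrite('pics/s3.png',cv2.resize(f,None,fx=4,fy=4,interpolation=2))"
```

```text
14.08 [ 606.9 -103.   111.8] yaw 98.8 tau [-1.453  0.318  0.14 ] F [-1.9 -5.4  7. ] j [ 22.  26. -23. 104.  13.  53.   2.] red 91 [268.7 323. ]
```

View pics/s3.png

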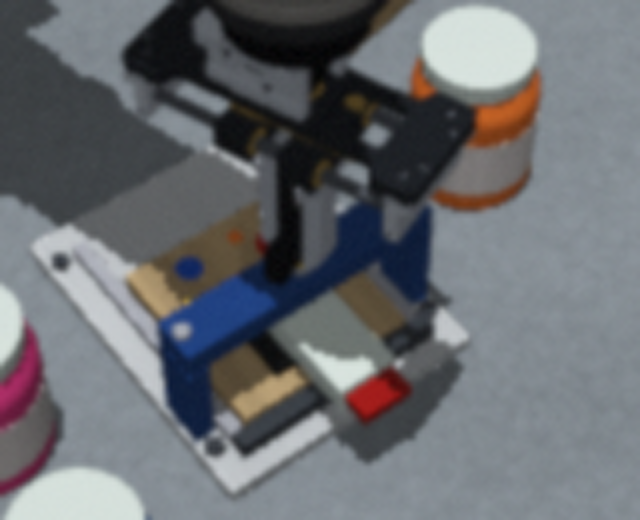

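The red tab has popped out, at (377,395) in the crop. Releasing and lifting away.

>>> send_rows --moves '[0,0,0,0,0,0,0,0,0,0,0,0,0,0,0,0,0,0,0,0,0,0,0,0]' --claw 0.2

```text
clock: 14.63
eef_pos: [606.8, -101.8, 111.4]
orientation: [[-0.154, 0.988, -0.0], [0.988, 0.154, 0.0], [0.0, -0.0, -1.0]]
wrist_force: [1.4, 0.0, -0.9]
finger_gap: 51.3
gripper_force: 0.0
```

>>> send_rows --moves '[0,0,-10,0,0,0,-30,0,0,0,-30,0,0,0,-30,0,0,0,-30,0,0,0,0,0,0,0,0,0,0,0,0,0]'

```text
clock: 15.3
eef_pos: [606.6, -102.0, 241.5]
orientation: [[-0.153, 0.988, -0.0], [0.988, 0.153, -0.0], [-0.0, -0.0, -1.0]]
wrist_force: [0.1, -0.3, 0.3]
finger_gap: 56.3
gripper_force: 0.0
```

```bash
python3 look.py; python3 -c "
import numpy as np,cv2
f=np.load('s3.npz')['frame'][170:300,230:390];cv2.imwrite('pics/s4.png',cv2.resize(f,None,fx=4,fy=4,interpolation=2))"
```

```text
15.3 [ 606.6 -102.   241.5] yaw 98.8 tau [-0.019 -0.057 -0.058] F [ 0.1 -0.3  0.3] j [ 23.  19. -25.  96.   9.  67.   5.] red 114 [267.8 324.3]
```

View pics/s4.png

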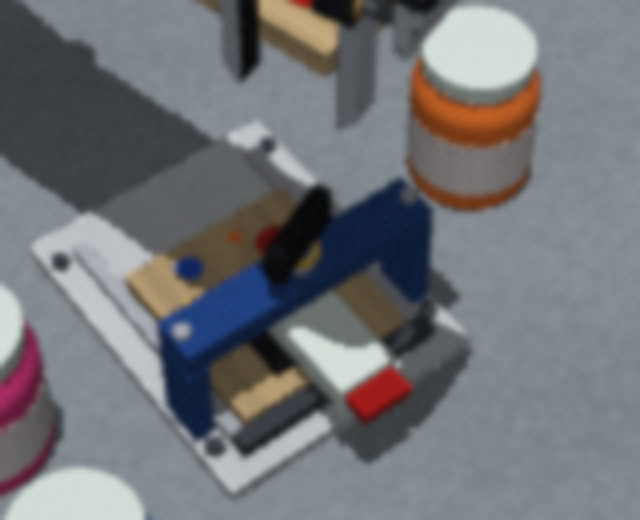

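The tab is out at (378,393), the board is home against the stop, the gripper is clear and the tubs look untouched, so I'm handing in.

```bash
python3 -c "
from station import close_job
print(close_job())"
```

```text
the job is handed in; nothing more can be done
None
```

The board is pushed home against the stop and clamped, the red tab is out, and the gripper has let go and is clear. I stopped within 0.2 rad of the tab popping and left the tubs alone. The job is handed in, but the hand-in gave no verdict.

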